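# Turn the drinks mixer over and twist-lock it into its charging cup

### The job

The cordless drinks mixer has been stuck head-first into its charging cup. Pull it out, turn it end for end and stand it back in the same cup handle-down, head up: feel for the square seat in the bottom by turning the mixer until its square plug drops fully home, then turn it clockwise (seen from above) as far as the stop and let go. The wooden rest with two notches is there to lay the mixer across while you change your grip; do not disturb the small things standing around.

Things in the scene. Friction and masses are not known exactly. Their poses are not given: they have to be found in the camera images.
- mixer_mid (a point): Drinks mixer, a straight round wand 190 mm long, 0.28 kg; point on its axis 95 mm from either end. Its z runs along the wand from head to butt: up at the start, down when done. From the head's end: steel head 30 mm across, 30 long; steel shaft 24 across, 55 long; black handle 30 across, 93 long; square plug 12 long. Centre of mass about 23 mm from here towards the head.
- mixer_butt (a point): Centre of the flat end of the mixer's handle, 83 mm from mixer_mid along z, axes as mixer_mid. The steel plug starts here and reaches 12 mm further: 18 x 18 mm square, its sides parallel to the x and y axes, edges rounded 1.5 mm.
- mixer_tip (a point): Centre of the flat end of the mixer's head, 95 mm from mixer_mid against its z. Same axes as mixer_mid. While the plug has not dropped in, the mixer stands 12 mm higher in the cup and may lean by up to 6 degrees; held upright over the cup it drops in when the squares agree within about 8 degrees.
- cup: Charging cup, fixed: steel tube 46 mm across on a dark foot 84 x 84 x 10 mm with sides parallel to its x and y axes. Origin at the centre of its underside, z up. Rim 100 mm high, 64 mm across; the mouth narrows from 52 mm across at the rim to a straight bore of 34 mm diameter, which runs from 84 mm height down to the seat at 30 mm.
- seat_top (a point): Centre of the top face of the black turning seat at the bottom of the cup's bore, 30 mm above the worktop; axes turn with it. Its square hole, 20.5 x 20.5 mm, 14 mm deep, sides parallel to its x and y axes, takes the plug in any of four positions; the handle's end then rests on the seat. With joint seat at 0 the sides are parallel to the cup's foot.
- seat (a joint): Turn of the seat in the cup, in rad: 0 at the start, 0.6 at the stop; it grows clockwise seen from above. It stays where it is left and needs about 0.15 N m to turn, so the plug slides on it until it drops in.
- rest_axis (a point): Wooden rest, fixed: two V-notched posts 10 mm thick, 98 mm apart (centres) along its y axis, on a foot 56 x 126 x 12 mm. Point midway between the posts, 62 mm up, on the axis of a 30 mm round lying in the notches (90 degree V, open upward, 48 mm across). With the middle of the head in one notch and the handle in the other, the mixer lies level and stays put.
- jigger: Steel double jigger, 47 mm across, 94 mm high, bystander; origin at the centre of its underside.
- shot_glass_1: Clear shot glass, 48 mm across, 61 mm high, bystander; origin at the centre of its underside.
- wine_stopper_1: Wine stopper standing on its cap, 41 mm across, 56 mm high, bystander; origin at the centre of its underside.
- cork_6: Cork standing on end, 23 mm across, 44 mm high, bystander; origin at the centre of its underside.
- matchbox: Matchbox lying flat, 36 x 56 x 16 mm, bystander; origin at the centre of its underside.
- tea_light_1: Tea light, 38 mm across, 15 mm high, bystander; origin at the centre of its underside.
Not all that is in view belongs to the job. Leave any pink look-alike of the cup alone.

How it is judged:
By the outcome, as a careful person would: the job done as asked, in the order asked, and still so for the second after the job is handed in, with the robot touching nothing.
It also fails if it takes over 64 s, if anything falls off the work surface, if the arm or the gripper's body presses on something with over 40 N, if the wrist force passes 120 N, or if a joint passes its speed limit or range.

### The arm

A 6-joint arm with a two-finger parallel gripper is mounted at the origin on a cart in front of the work surface, level with it; the furniture and walls round the work are solid. World frame = base frame: x ahead of the robot, y to its left, z up, the work surface at z = 0. Lengths are in m, angles in degrees, forces in N, time in s.
With the tool pointing down it reaches from about 0.25 to 0.725 m from the base axis. Payload 4 kg.
Tool frame: the origin (TCP) lies midway between the tips of the shut fingers; the grasp point (between the pads) lies 19 mm behind it (env.tcp_to_grasp is the distance from the TCP to the grasp point, in m); z points along the fingers, y is the line along which they close (so a half turn about z gives the same grasp; the last joint's range is limited). The gripper opens to 85 mm and grips with 20 to 120 N. Pads are 22 mm wide; open, the fingers measure 114 mm over their backs; the gripper's body (76 mm by 85 mm) begins 54 mm behind the grasp point. The pads swing forward as they close: fully open they stand 13 mm farther back than shut.
Start: joints at [76.604, 13.785, 0.286, 76.501, 0, 90], TCP at [0.116, 0.486, 0.231] pointing down, gripper open.
Joint ranges: [-155.79, 155.79], [-60.16, 107.12], [-62.33, 73.08], [-114, 123.19], [-81.49, 82.49], [-180, 180]. Speed limits (degrees/s): [159.86, 159.86, 180, 180, 180, 180].

### API

Orientations are given as a 3x3 rotation matrix whose columns are the frame's x, y, z axes.
In Python, from station import env, eyes gives the robot as it stands. The module is installed in compiled form; this text tells all that it offers.
- The arm moves only by the shell command python3 -m creep 'ROWS'. ROWS is text: rows parted by semicolons, each of 5 numbers parted by spaces: the shift along the world's x, y, z in units of 25 mm (1.0 is 25 mm), then the turn about the world's z in units of 6 degrees (1.0 is 6 degrees), then the finger opening in mm, from 0 to 85.4. A call has exactly 8 rows; each row is the pose to reach, as a shift and turn from the pose commanded when the call began; what a row does not reach only later rows make up. A row lasts 1/8 s, in which the tool goes at most 62.5 mm and 10.7 degrees, less where a joint would pass 70% of its speed; a pose out of reach is approached as far as the arm can. A call with a gripper value outside its range is refused whole. The fingers move at their own pace and stop on an object; the grip force is fixed at half the most. Time passes only in rows, so rows that repeat a pose let the fingers close, or fill a call up. It gives the time, the measured TCP pose, the force, the opening and the grip force at its end, in the units of the state.
- env.sense(): the state, without advancing time (a new reading comes with each control period).
- eyes.camera(name): name is "scene" or "side" or "wrist"; returns (picture, depth): 400x640x3 uint8, red, green, blue; 400x640 float32, m along the optical axis (not along the pixel's ray), 0 where there is no reading.
- eyes.calibration(name): a dict with "fx", "fy", "cx", "cy" (pixels), "view" (4x4, takes a point from world to camera coordinates). Camera axes: x right, y down, z forward; pixel columns grow to the right and rows downward; lengths in m; the calibration is good to about 2 mm. The wrist camera is an equidistant fisheye: a pixel r from the principal point sees the ray r / f radians off the axis. A picture is of the moment at which its call begins: read the wrist's pose just before it. calibration takes no time and is no camera call; for the wrist camera it gives the pose at the moment of the call.
- env.close_job(): hands the job in; it is judged then, once.
The state is a dict: "clock": time; "joint_positions": joint angles; "joint_vel": joint speeds; "tau": joint torques, N m; "ee_pos": TCP position; "ee_rot": TCP orientation; "wrist_force": force on the tool from outside, world axes, zero at the start; "wrist_torque": the same for the moment, N m; "opening": finger opening in m; "grasp_force": force on a finger pad.
Only numpy, scipy, OpenCV 4.12 (cv2) and the standard library are available. Lean on these libraries where they do the work, as an engineer would, in place of code of your own. Each camera call takes 0.05 s, during which the arm holds its last target. There are 200 camera calls.

## Working session

There is one attempt and no reset: what is moved stays moved. The work goes in short steps, Python scripts to look and compute and a shell command to move; the robot and the scene stay as the last step left them, time stands still between calls to the robot, and variables do not carry over. Pictures are saved under pics/ and viewed, at most 10 in all, crops included, and the job is handed in when it is done.

```bash
mkdir -p pics
cat > h.py <<'E'
import numpy as np, cv2, json
from station import env, eyes
def shot(n,tag):
    c=eyes.calibration(n); p,d=eyes.camera(n)
    cv2.imwrite(f'pics/{tag}.png',cv2.cvtColor(p,cv2.COLOR_RGB2BGR)); np.savez(f'pics/{tag}.npz',p=p,d=d,**{k:np.array(c[k]) for k in c})
    return p,d,c
def load(tag):
    z=np.load(f'pics/{tag}.npz'); return z['p'],z['d'],z
def ray(c,u,v,fish=False):
    V=np.array(c['view']); x=(u-c['cx'])/c['fx']; y=(v-c['cy'])/c['fy']
    if fish:
        r=np.hypot(x,y); s=np.sin(r)/max(r,1e-9); D=np.array([x*s,y*s,np.cos(r)])
    else: D=np.array([x,y,1.])
    return -V[:3,:3].T@V[:3,3], V[:3,:3].T@D
def onz(c,u,v,z,fish=False):
    o,d=ray(c,u,v,fish); return o+d*(z-o[2])/d[2]
def cloud(c,d):  # pinhole depth to world
    v,u=np.mgrid[:d.shape[0],:d.shape[1]]; P=np.stack([(u-c['cx'])/c['fx']*d,(v-c['cy'])/c['fy']*d,d],-1)
    V=np.array(c['view']); return (P-V[:3,3])@V[:3,:3]
def proj(c,P):
    V=np.array(c['view']); q=V[:3,:3]@np.array(P)+V[:3,3]; return c['cx']+c['fx']*q[0]/q[2], c['cy']+c['fy']*q[1]/q[2]
E
python3 - <<'E'
from h import *
for n in('scene','side'):
    p,d,c=shot(n,n+'0'); print(n,c['fx'],(ray(c,320,200)[0]).round(3),(ray(c,320,200)[1]).round(2))
print(env.tcp_to_grasp, env.sense()['ee_rot'])
a=cv2.imread('pics/scene0.png');b=cv2.imread('pics/side0.png')
E
```

```text
scene 431.3643972082597 [0.1   0.193 1.101] [ 0.36 -0.31 -0.88]
side 463.7180863134474 [ 0.518 -1.006  0.719] [-0.01  0.84 -0.55]
0.0187 [[-9.72783688e-01  2.31714735e-01 -4.20719451e-04]
 [ 2.31715116e-01  9.72781948e-01 -1.84037022e-03]
 [-1.71726118e-05 -1.88776919e-03 -9.99998218e-01]]
```

View pics/scene0.png

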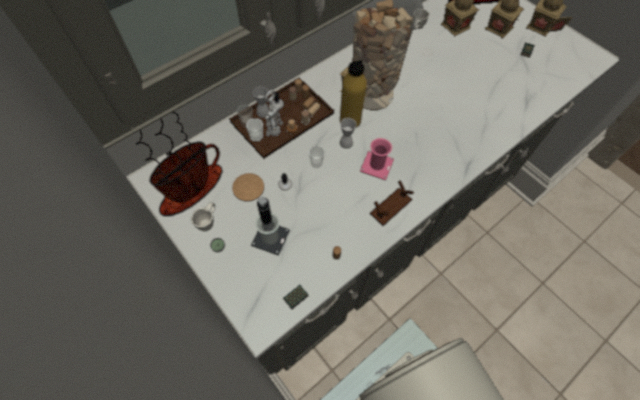

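View pics/side0.png

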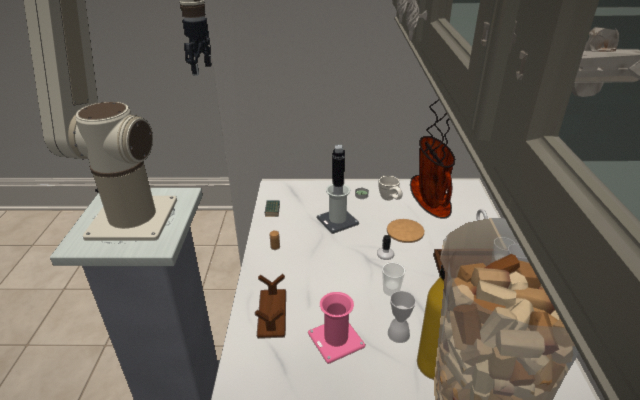

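The scene view shows the mixer (handle up) in its cup, with the foot at about (270,238), the rest at (391,205) and the pink decoy at (379,160). In the side view the cup is at (338,220), the rest at (271,310) and the cork at (274,240).

Run:
```python
from h import *
for t,boxes in (('scene0',dict(cupfoot=(245,215,298,260),rest=(365,178,418,228),black=(254,190,285,228))),('side0',dict(cupfoot=(312,203,362,233),rest=(252,270,292,340),black=(325,140,350,190)))):
    p,d,c=load(t); W=cloud(c,d); hsv=cv2.cvtColor(p,cv2.COLOR_RGB2HSV); print(t,'valid',(d>0).mean())
    for k,(u0,v0,u1,v1) in boxes.items():
        s=np.s_[v0:v1,u0:u1]; w=W[s].reshape(-1,3); h=hsv[s].reshape(-1,3); ok=d[s].ravel()>0
        if k=='rest': m=ok&(h[:,1]>110)&(h[:,2]<140)
        else: m=ok&(h[:,2]<100)
        w=w[m]
        if k=='cupfoot':
            f=w[(w[:,2]>0.004)&(w[:,2]<0.018)]
        elif k=='rest': f=w[(w[:,2]>0.004)&(w[:,2]<0.02)]; tp=w[w[:,2]>0.045]; 
        else: f=w[w[:,2]>0.11]
        print(k,len(f),f.mean(0).round(4),f.min(0).round(3),f.max(0).round(3)); 
        r=cv2.minAreaRect((f[:,:2]*1000).astype(np.float32)); print('  rect',r)
        if k=='rest':
            print('  allz',np.percentile(w[:,2],[1,50,99]).round(3)); r=cv2.minAreaRect((tp[:,:2]*1000).astype(np.float32)); print('  posts',len(tp),r)
# bystanders: everything with z 12..250 in scene, connected in xy grid
p,d,c=load('scene0'); W=cloud(c,d)
m=((W[...,2]>0.009)&(W[...,2]<0.3)&(d>0)).astype(np.uint8)
n,l,s,ce=cv2.connectedComponentsWithStats(m)
for i in range(1,n):
    if 25<s[i,4]<6000:
        w=W[l==i]; print(ce[i].round(),s[i,4],w.mean(0).round(3),'x',w[:,0].min().round(3),w[:,0].max().round(3),'y',w[:,1].min().round(3),w[:,1].max().round(3),'z',w[:,2].max().round(3))
```

```text
scene0 valid 0.99604296875
cupfoot 433 [ 0.5353 -0.0067  0.0102] [ 0.494 -0.065  0.004] [0.582 0.038 0.017]
  rect ((547.7647705078125, -13.857246398925781), (81.75220489501953, 80.94529724121094), 31.140684127807617)
rest 509 [ 0.4068 -0.3399  0.0121] [ 0.38  -0.399  0.006] [ 0.435 -0.277  0.02 ]
  rect ((407.65985107421875, -338.84716796875), (48.26874542236328, 121.88790893554688), 3.71085786819458)
  allz [0.007 0.013 0.062]
  posts 62 ((401.2515563964844, -336.06243896484375), (47.848873138427734, 103.02471160888672), 0.49258655309677124)
black 252 [ 0.5389 -0.0098  0.1727] [ 0.532 -0.029  0.11 ] [0.559 0.    0.221]
  rect ((542.3823852539062, -10.987310409545898), (29.02183723449707, 20.410520553588867), 54.19306564331055)
side0 valid 0.99598828125
cupfoot 385 [ 0.548  -0.0335  0.0103] [ 0.495 -0.072  0.004] [0.601 0.016 0.018]
  rect ((547.5211181640625, -18.545757293701172), (82.15147399902344, 83.7324447631836), 30.24374771118164)
rest 940 [ 0.4081 -0.3465  0.0125] [ 0.379 -0.405  0.006] [ 0.437 -0.283  0.02 ]
  rect ((407.070556640625, -343.6387023925781), (51.5845642089843
[... 874 characters left out ...]
 0.672 0.764 y -0.106 -0.017 z 0.017
[285. 181.] 120 [ 0.655 -0.148  0.028] x 0.639 0.676 y -0.167 -0.134 z 0.059
[392. 204.] 786 [ 0.406 -0.339  0.022] x 0.376 0.437 y -0.403 -0.276 z 0.066
[151. 213.] 80 [0.714 0.201 0.169] x 0.556 0.922 y 0.201 0.201 z 0.3
[268. 227.] 1096 [ 0.539 -0.011  0.087] x 0.494 0.582 y -0.066 0.039 z 0.224
[204. 217.] 462 [0.698 0.096 0.037] x 0.663 0.722 y 0.051 0.132 z 0.06
[251. 368.] 638 [0.276 0.216 0.186] x 0.219 0.682 y 0.201 0.254 z 0.3
[337. 252.] 100 [ 0.391 -0.12   0.036] x 0.382 0.404 y -0.134 -0.11 z 0.049
[296. 296.] 325 [0.371 0.034 0.017] x 0.353 0.39 y 0.005 0.062 z 0.022
[403. 363.] 341 [ 0.086 -0.034  0.136] x 0.067 0.096 y -0.095 0.031 z 0.296
```

Run:
```python
from h import *
for t in('scene0','side0'):
    p,d,c=load(t); W=cloud(c,d)[d>0]
    m=(W[:,1]>0.17)&(W[:,1]<0.75)&(W[:,0]>-0.3)&(W[:,0]<0.9)&(W[:,2]>-.1)
    w=W[m]; print(t,len(w))
    for y0 in np.arange(.17,.75,.04):
        q=w[(w[:,1]>=y0)&(w[:,1]<y0+.04)]
        if len(q)>5: print(round(y0,2),len(q),'x',np.percentile(q[:,0],[0,5,50,100]).round(3),'z',np.percentile(q[:,2],[0,5,50,100]).round(3))
# mixer slices
P=[]
for t,b in(('scene0',(240,185,300,240)),('side0',(318,140,358,200))):
    p,d,c=load(t); W=cloud(c,d); u0,v0,u1,v1=b; g=W[v0:v1,u0:u1][(p[v0:v1,u0:u1].max(-1)<90)&(d[v0:v1,u0:u1]>0)]; P.append(g)
from scipy.optimize import least_squares
for a,b in((.12,.15),(.15,.18),(.18,.205)):
    q=[g[(g[:,2]>a)&(g[:,2]<b)] for g in P]; A=np.vstack(q)
    f=least_squares(lambda s:np.hypot(A[:,0]-s[0],A[:,1]-s[1])-.015,[.547,-.017],loss='soft_l1',f_scale=.002); print(a,[len(x) for x in q],f.x.round(4),np.abs(f.fun).mean().round(4))
    for g in q: print('   ',least_squares(lambda s:np.hypot(g[:,0]-s[0],g[:,1]-s[1])-.015,[.547,-.017],loss='soft_l1',f_scale=.002).x.round(4))
```

```text
scene0 62606
0.17 20868 x [0.22  0.221 0.271 0.9  ] z [-0.098 -0.     0.82   1.014]
0.21 25175 x [0.218 0.219 0.22  0.223] z [-0.089  0.537  0.912  1.005]
0.25 13502 x [0.218 0.219 0.22  0.221] z [0.267 0.573 0.84  0.942]
0.29 3061 x [0.218 0.219 0.22  0.221] z [0.643 0.716 0.822 0.879]
side0 39452
0.17 37824 x [0.22  0.248 0.492 0.9  ] z [-0.1    0.013  0.27   0.509]
0.21 25 x [0.218 0.219 0.22  0.726] z [-0.092 -0.076  0.195  0.504]
0.37 9 x [0.103 0.104 0.108 0.112] z [0.296 0.296 0.312 0.335]
0.41 527 x [0.085 0.09  0.109 0.139] z [0.246 0.259 0.335 0.466]
0.45 845 x [0.079 0.087 0.125 0.153] z [0.307 0.325 0.405 0.465]
0.49 157 x [0.113 0.117 0.131 0.15 ] z [0.247 0.251 0.296 0.452]
0.53 65 x [0.113 0.115 0.132 0.139] z [0.245 0.252 0.303 0.348]
0.12 [61, 121] [ 0.5483 -0.0152] 0.0011
    [ 0.5487 -0.0153]
    [ 0.5478 -0.0151]
0.15 [62, 139] [ 0.5482 -0.0152] 0.0011
    [ 0.5486 -0.0153]
    [ 0.5479 -0.0151]
0.18 [58, 120] [ 0.5484 -0.015 ] 0.001
    [ 0.5488 -0.0151]
    [ 0.548  -0.0149]
```

```bash
python3 -m creep '-0.5 -2.2 0.5 0 20; -1 -4.5 1 0 20; -1.5 -6.8 1 0 20; -2 -9 1 0 20; -2.4 -11 1 0 20; -1.8 -11.6 1 -0.5 20; -1.2 -12 1 -1 20; -0.6 -12.5 1 -2 20'; python3 -c "
from h import *
s=env.sense();print(s['joint_positions'],s['wrist_force'])"
```

```text
clock: 1.1
ee_pos: [0.101, 0.1733, 0.2562]
ee_rot: [[-0.902, 0.431, 0.0], [0.431, 0.902, 0.0], [-0.0, 0.0, -1.0]]
wrist_force: [0.1, -0.1, -0.5]
opening: 0.0199
grasp_force: 0.0
[ 5.97571160e+01 -2.25939495e+01 -2.89004713e+01  8.36662551e+01
 -1.74998575e-03  8.52955792e+01] [ 0.11500167 -0.12070304 -0.45945017]
```

```bash
python3 -m creep '1.2 -1.4 0 -1 20; 2.4 -3 0 -2 20; 3.6 -4.8 0.3 -3.4 20; 5.5 -6.2 0.6 -4.8 30; 7.8 -7 1 -6.2 60; 10.2 -7.4 1 -7.6 85; 12.6 -7.54 1 -9 85; 14.9 -7.54 1 -10.1 85'; python3 -m creep '1 0 0 0 85; 2.9 0 0 0 85; 2.9 0 -1 0 85; 2.9 0 -2 0 85; 2.9 0 -3 0 85; 2.9 0 -4 0 85; 2.9 0 -4.65 0 85; 2.9 0 -4.65 0 85'
```

```text
clock: 2.1
ee_pos: [0.4752, -0.0154, 0.2807]
ee_rot: [[-0.064, 0.998, -0.001], [0.998, 0.064, 0.0], [0.0, -0.001, -1.0]]
wrist_force: [1.0, 0.9, 0.4]
opening: 0.085
grasp_force: 0.0
clock: 3.1
ee_pos: [0.5443, -0.0146, 0.1631]
ee_rot: [[-0.07, 0.998, -0.005], [0.998, 0.07, 0.0], [0.0, -0.005, -1.0]]
wrist_force: [0.1, -0.2, -0.0]
opening: 0.0849
grasp_force: 0.0
```

```bash
python3 -m creep '0.1 0 0 0 50; 0.1 0 0 0 29; 0.1 0 0 0 29; 0.1 0 0 0 29; 0.1 0 0 0 29; 0.1 0 0 0 29; 0.1 0 0 0 29; 0.1 0 0 0 29' | grep -E "ee_pos|open|grasp|force"; python3 -m creep '0 0 0 0 5; 0 0 0 0 5; 0 0 0 0 5; 0 0 0 0 5;  0 0 0 0 5; 0 0 1 0 5; 0 0 2 0 5; 0 0 2 0 5'
```

```text
ee_pos: [0.5488, -0.0146, 0.1658]
wrist_force: [0.2, 1.0, 5.2]
opening: 0.0295
grasp_force: 21.7
clock: 5.1
ee_pos: [0.5491, -0.0146, 0.2159]
ee_rot: [[-0.07, 0.998, 0.002], [0.998, 0.07, -0.0], [-0.0, 0.002, -1.0]]
wrist_force: [0.2, -0.4, -2.0]
opening: 0.0287
grasp_force: 60.1
```

```bash
python3 -m creep '0 0 1.8 0 5; 0 0 3.4 0 5; -1.2 -1.9 3.4 0 5; -2.4 -3.8 3.4 0 5; -3.6 -5.7 3.4 0 5; -4.8 -7.6 3.4 0 5; -5.9 -9.24 3.4 0 5; -5.9 -9.24 3.4 0 5'
python3 - <<'E'
from h import *
p,d,c=shot('side','side1')
q,e,c2=shot('wrist','wrist1')
cv2.imwrite('pics/v1.png',np.hstack([cv2.cvtColor(cv2.resize(p[150:350,180:400],(400,364)),cv2.COLOR_RGB2BGR),cv2.cvtColor(cv2.resize(q,(400,250)),cv2.COLOR_RGB2BGR) if 0 else cv2.copyMakeBorder(cv2.cvtColor(cv2.resize(q,(400,250)),cv2.COLOR_RGB2BGR),0,114,0,0,0)]))
W=cloud(c,d)
b=W[...,0:3][(p.max(-1)<70)&(d>0)]
E
```

```text
clock: 6.1
ee_pos: [0.3983, -0.2476, 0.2981]
ee_rot: [[-0.064, 0.998, -0.003], [0.998, 0.064, 0.001], [0.002, -0.003, -1.0]]
wrist_force: [0.4, 0.6, -2.0]
opening: 0.0286
grasp_force: 61.4
```

View pics/v1.png

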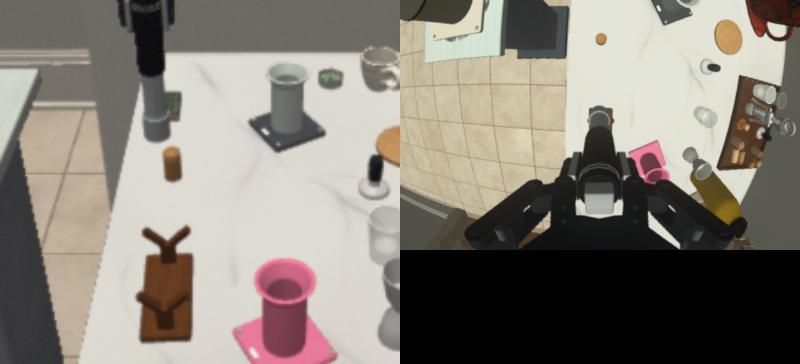

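The side crop shows the mixer hanging upright in the fingers near (150,70), over the +y side of the Y-shaped posts at (166,240) and (163,305). The cork at (172,163) is untouched.

Run:
```python
from h import *
p,d,c=load('side1'); W=cloud(c,d); h=cv2.cvtColor(p,cv2.COLOR_RGB2HSV)
m=(h[...,1]>110)&(h[...,2]<150)&(W[...,0]>.36)&(W[...,0]<.46)&(W[...,1]>-.43)&(W[...,1]<-.26)&(W[...,2]>.045)
w=W[m]
for lo,hi in((-.43,-.35),(-.34,-.26)):
    q=w[(w[:,1]>lo)&(w[:,1]<hi)]
    print(len(q),'x',q[:,0].min(),q[:,0].max(),(q[:,0].min()+q[:,0].max())/2,'y',np.percentile(q[:,1],[2,50,98]),'z',q[:,2].max())
v,u=np.where((np.abs(W[...,0]-.4)<.06)&(np.abs(W[...,1]+.247)<.05)&(W[...,2]>.15)&(W[...,2]<.26)); q=W[v,u]
for a in np.arange(.15,.26,.02):
    k=q[(q[:,2]>a)&(q[:,2]<a+.02)]; print(a.round(2),len(k),((k[:,0].min()+k[:,0].max())/2).round(4),np.ptp(k[:,0]).round(4),k[:,1].min().round(4)) if len(k) else 0
print(W[v,u][:,2].min())
```

```text
145 x 0.3854484683546621 0.4367065405135206 0.41107750443409136 y [-0.39649924 -0.39210839 -0.38392145] z 0.06435477214430625
87 x 0.3615260693187696 0.4308355847349202 0.3961808270268449 y [-0.2977339  -0.29426395 -0.26131636] z 0.5438249115766264
0.15 38 0.3975 0.0283 -0.2644
0.17 114 0.3974 0.0288 -0.2649
0.19 133 0.3969 0.0283 -0.2659
0.21 103 0.3973 0.0231 -0.2635
0.23 96 0.3965 0.0245 -0.2624
0.25 65 0.3974 0.0287 -0.2654
0.162317185262767
```

```bash
python3 -m creep '0 0 -2 0 5; 0 0 -4 0 5; 0 0 -5.5 0 5; 0 -0.3 -5.75 0 5; 0 -0.6 -5.75 0 5; 0 -0.6 -5.75 0 5; 0 -0.6 -5.75 0 5; 0 -0.6 -5.75 0 29'
```

```text
clock: 7.2
ee_pos: [0.4012, -0.2608, 0.1572]
ee_rot: [[-0.07, 0.998, 0.001], [0.998, 0.07, -0.001], [-0.001, 0.001, -1.0]]
wrist_force: [-0.0, -0.2, -1.6]
opening: 0.0286
grasp_force: 61.4
```

```bash
python3 -m creep '0.05 -0.5 0 0 29; 0.08 -1.1 0.05 0 29; 0.12 -1.88 0.06 0 29; 0.17 -2.5 -0.1 0 29; 0.21 -3.2 -0.28 0 29; 0.25 -3.85 -0.55 0 29; 0.3 -4.5 -0.92 0 29; 0.3 -4.5 -0.92 0 29'
python3 - <<'E'
from h import *
p,d,c=shot('side','side2'); q,e,_=shot('scene','scene2')
cv2.imwrite('pics/v2.png',cv2.cvtColor(np.hstack([cv2.resize(p[170:350,200:400],(400,360)),cv2.resize(q[100:280,300:500],(400,360))]),cv2.COLOR_RGB2BGR))
E
```

```text
clock: 8.2
ee_pos: [0.4086, -0.375, 0.1326]
ee_rot: [[-0.068, 0.998, 0.0], [0.998, 0.068, -0.001], [-0.001, 0.0, -1.0]]
wrist_force: [2.3, 1.0, -0.1]
opening: 0.0294
grasp_force: 35.5
```

View pics/v2.png

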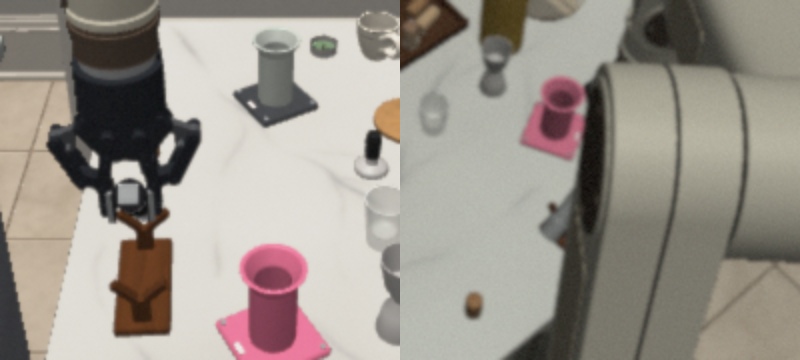

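The side crop shows the mixer tilting over post A, with the square plug facing the camera at (130,195). The scene crop shows the head at (555,222) behind the arm. So the pivot is working.

```bash
python3 -m creep '0.04 -0.6 -0.48 0 29; 0.07 -1.1 -1 0 29; 0.1 -1.6 -1.6 0 29; 0.13 -2 -2.24 0 29; 0.15 -2.3 -3 0 29; 0.16 -2.45 -3.6 0 29; 0.16 -2.45 -3.7 0 29; 0.16 -2.45 -3.7 0 29'
python3 - <<'E'
from h import *
p,d,c=shot('side','side3'); q,e,_=shot('wrist','wrist3')
cv2.imwrite('pics/v3.png',cv2.cvtColor(np.hstack([cv2.resize(p[200:350,200:360],(384,360)),cv2.resize(q[50:400,120:520],(411,360))])[:,:795],cv2.COLOR_RGB2BGR))
E
```

```text
clock: 9.3
ee_pos: [0.4123, -0.4347, 0.041]
ee_rot: [[-0.07, 0.998, -0.0], [0.998, 0.07, -0.001], [-0.001, -0.0, -1.0]]
wrist_force: [0.9, 0.6, -0.4]
opening: 0.0293
grasp_force: 28.1
```

View pics/v3.png

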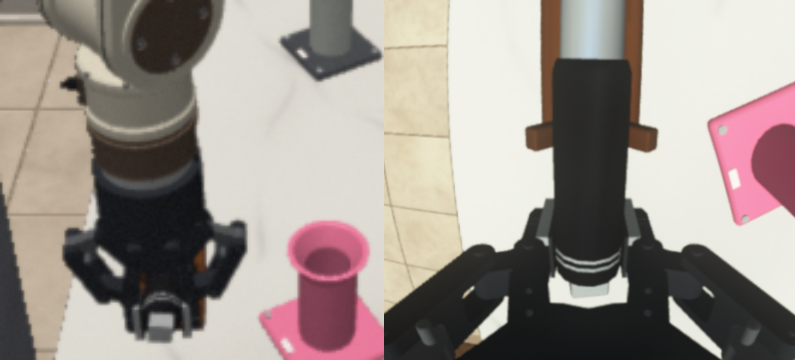

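The wrist picture shows the mixer lying straight between the fingers: the handle is in post B's notch at (590,130), with the shaft beyond it. The plug is at (588,290), near the hand. I'll slide it 22 mm so that the head stands clear of post A, then let go and go over to the head.

```bash
python3 -m creep '-0.02 0.3 0 0 29; -0.04 0.6 0 0 29; -0.06 0.88 0 0 29; -0.06 0.88 0 0 29; -0.06 0.88 0 0 34; -0.06 0.88 0 0 50; -0.06 0.88 0 0 50; -0.06 0.88 0.5 0 50'; python3 -m creep '0 0 1.8 0 50; 0 0 3 0 50; -0.12 1.8 3 0 50; -0.25 3.8 3 0 50; -0.38 5.72 3 0 50; -0.38 5.72 3 0 50; -0.38 5.72 2.5 0 50; -0.38 5.72 2.5 0 50';  python3 - <<'E'
from h import *
p,d,c=shot('side','side4'); q,e,_=shot('wrist','wrist4')
cv2.imwrite('pics/v4.png',cv2.cvtColor(np.hstack([cv2.resize(p[200:350,200:360],(384,360)),cv2.resize(q[50:400,120:520],(411,360))])[:,:795],cv2.COLOR_RGB2BGR))
E
```

```text
clock: 10.4
ee_pos: [0.41, -0.4118, 0.0527]
ee_rot: [[-0.07, 0.998, -0.002], [0.998, 0.07, 0.002], [0.002, -0.002, -1.0]]
wrist_force: [0.4, -0.6, 0.3]
opening: 0.0501
grasp_force: 0.0
clock: 11.4
ee_pos: [0.4009, -0.27, 0.1148]
ee_rot: [[-0.069, 0.998, -0.001], [0.998, 0.069, 0.001], [0.001, -0.001, -1.0]]
wrist_force: [0.4, 0.1, -0.1]
opening: 0.0503
grasp_force: 0.0
```

View pics/v4.png

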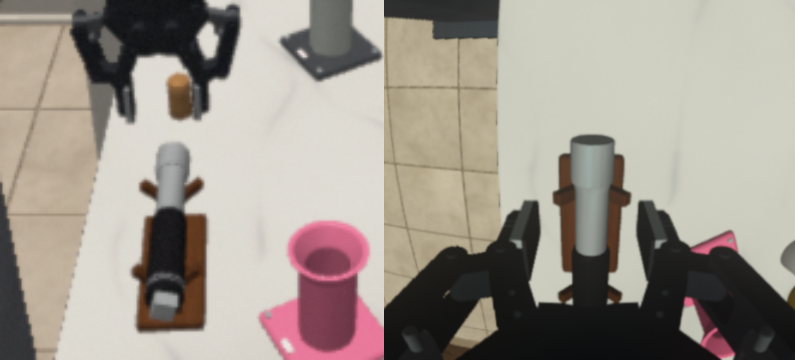

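Run:
```python
from h import *
p,d,c=load('side4'); W=cloud(c,d); w=W[(d>0)]
k=w[(abs(w[:,0]-.408)<.03)&(w[:,1]>-.47)&(w[:,1]<-.235)&(w[:,2]>.052)&(w[:,2]<.09)]
for a in np.arange(-.46,-.24,.01):
    q=k[(k[:,1]>a)&(k[:,1]<a+.01)]
    if len(q): print(a.round(2),len(q),'x',((q[:,0].min()+q[:,0].max())/2).round(4),np.ptp(q[:,0]).round(3),'zmax',q[:,2].max().round(4))
```

```text
-0.44 103 x 0.4123 0.02 zmax 0.0772
-0.43 105 x 0.412 0.029 zmax 0.0808
-0.42 65 x 0.4115 0.029 zmax 0.0799
-0.41 62 x 0.4112 0.028 zmax 0.0791
-0.4 116 x 0.4102 0.053 zmax 0.0794
-0.39 82 x 0.4097 0.053 zmax 0.0794
-0.38 51 x 0.4092 0.027 zmax 0.0777
-0.37 59 x 0.4089 0.029 zmax 0.0778
-0.36 56 x 0.4078 0.03 zmax 0.0774
-0.35 47 x 0.4081 0.027 zmax 0.0777
-0.34 27 x 0.4071 0.027 zmax 0.0758
-0.33 40 x 0.4065 0.022 zmax 0.073
-0.32 40 x 0.4057 0.023 zmax 0.0732
-0.31 39 x 0.3974 0.038 zmax 0.0728
-0.3 97 x 0.4048 0.053 zmax 0.0729
-0.29 52 x 0.406 0.05 zmax 0.0722
-0.28 56 x 0.4037 0.028 zmax 0.0735
-0.27 45 x 0.4028 0.028 zmax 0.0738
-0.26 36 x 0.4016 0.029 zmax 0.0737
-0.25 9 x 0.4047 0.021 zmax 0.0713
```

```bash
python3 -m creep '0.06 0 -1.6 0 50; 0.06 0 -2.8 0 50; 0.06 0 -3.1 0 50; 0.06 0 -3.1 0 29; 0.06 0 -3.1 0 29; 0.06 0 -3.1 0 29; 0.06 0 -3.1 0 29; 0.06 0 -3.1 0 29'; python3 -m creep '0 0 0.5 0 29; 0 0 1 0 29; 0 0 2 0 29; 0 0 4 0 29; 0 0 6 0 29; 0 0 8 0 29; 0 0 9 0 29; 0 0 9 0 29';  python3 - <<'E'
from h import *
p,d,c=shot('side','side5'); q,e,_=shot('wrist','wrist5')
cv2.imwrite('pics/v5.png',cv2.cvtColor(np.hstack([cv2.resize(p[80:350,150:390],(384,432)),cv2.resize(q[50:400,120:520],(411,432))])[:,:795],cv2.COLOR_RGB2BGR))
E
```

```text
clock: 12.5
ee_pos: [0.4035, -0.2699, 0.039]
ee_rot: [[-0.07, 0.998, 0.001], [0.998, 0.07, -0.001], [-0.001, 0.001, -1.0]]
wrist_force: [0.6, -0.9, 0.1]
opening: 0.0295
grasp_force: 16.0
clock: 13.5
ee_pos: [0.4038, -0.2699, 0.2661]
ee_rot: [[-0.07, 0.998, 0.005], [0.998, 0.07, -0.003], [-0.003, 0.005, -1.0]]
wrist_force: [0.2, -0.5, -2.6]
opening: 0.0295
grasp_force: 14.7
```

View pics/v5.png

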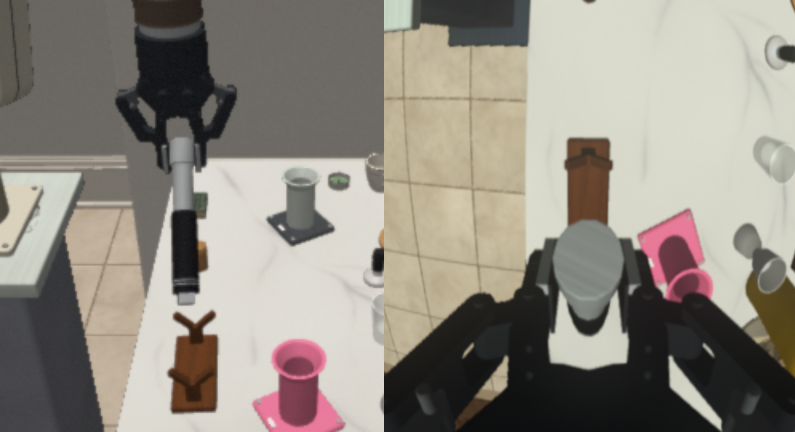

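The side view shows the mixer hanging head-up from the fingers: head at (182,150), plug at (186,297). It pivoted under its own weight. Next I'll measure its residual tilt.

```bash
cat > axis.py <<'E'
from h import *
from scipy.optimize import least_squares
def axis(tag,x0,zr,R=.05):
    p,d,c=load(tag); W=cloud(c,d); w=W[d>0]
    w=w[(np.hypot(w[:,0]-x0[0],w[:,1]-x0[1])<R)&(w[:,2]>zr[0])&(w[:,2]<zr[1])]
    for a in np.arange(zr[0],zr[1],.02):
        q=w[(w[:,2]>=a)&(w[:,2]<a+.02)]
        if len(q)>5: print(a.round(3),len(q),'x',((q[:,0].min()+q[:,0].max())/2).round(4),'w',np.ptp(q[:,0]).round(3),'ymin',np.percentile(q[:,1],5).round(4),'z',q[:,2].min().round(4))
E
python3 - <<'E'
from axis import *
axis('side5',(.402,-.29),(.09,.31),.07)
E
```

```text
0.19 15 x 0.4092 w 0.029 ymin -0.3586 z 0.2015
0.21 219 x 0.4092 w 0.029 ymin -0.3583 z 0.21
0.23 261 x 0.4076 w 0.028 ymin -0.3431 z 0.23
0.25 212 x 0.4041 w 0.04 ymin -0.3173 z 0.2502
0.27 325 x 0.4029 w 0.055 ymin -0.2958 z 0.2701
0.29 334 x 0.4043 w 0.063 ymin -0.2832 z 0.2901
```

```bash
python3 -m creep '0 0 0 0 29; 0 0 0 0 29.1; 0 0 0.6 0 29.2; 0 0 0 0 29.2; 0 0 0.6 0 29.2; 0 0 0 0 29.2; 0 0 0.6 0 29.2; 0 0 0 0 29'
python3 - <<'E'
from axis import *
shot('side','side6')
axis('side6',(.402,-.31),(.09,.31),.09)
E
```

```text
clock: 14.6
ee_pos: [0.4038, -0.27, 0.2644]
ee_rot: [[-0.07, 0.998, 0.003], [0.998, 0.07, -0.002], [-0.002, 0.003, -1.0]]
wrist_force: [0.8, -0.1, -2.5]
opening: 0.0293
grasp_force: 15.1
0.15 92 x 0.41 w 0.029 ymin -0.385 z 0.1515
0.17 242 x 0.41 w 0.03 ymin -0.3799 z 0.1701
0.19 244 x 0.4074 w 0.031 ymin -0.3641 z 0.1902
0.21 236 x 0.4071 w 0.03 ymin -0.3463 z 0.2101
0.23 222 x 0.4065 w 0.028 ymin -0.329 z 0.2301
0.25 199 x 0.4042 w 0.041 ymin -0.3076 z 0.2502
0.27 334 x 0.4031 w 0.055 ymin -0.2895 z 0.2701
0.29 300 x 0.4023 w 0.07 ymin -0.2831 z 0.2903
```

```bash
python3 -m creep '0 0 0.8 0 29.3; 0 0 0 0 29.3; 0 0 0.8 0 29.3; 0 0 0 0 29.3; 0 0 0.8 0 29.3; 0 0 0 0 29.3; 0 0 0.8 0 29.3; 0 0 0 0 29'
python3 - <<'E'
from axis import *
shot('side','side7')
axis('side7',(.402,-.31),(.09,.31),.09)
E
```

```text
clock: 15.65
ee_pos: [0.4041, -0.2703, 0.2652]
ee_rot: [[-0.07, 0.998, 0.004], [0.998, 0.07, -0.003], [-0.003, 0.004, -1.0]]
wrist_force: [0.7, 0.2, -3.0]
opening: 0.0292
grasp_force: 15.3
0.13 67 x 0.4094 w 0.028 ymin -0.3609 z 0.1377
0.15 185 x 0.4083 w 0.03 ymin -0.3586 z 0.15
0.17 198 x 0.4076 w 0.029 ymin -0.3476 z 0.1701
0.19 203 x 0.4067 w 0.03 ymin -0.336 z 0.19
0.21 211 x 0.4063 w 0.028 ymin -0.3248 z 0.21
0.23 165 x 0.4054 w 0.023 ymin -0.3105 z 0.2301
0.25 167 x 0.4056 w 0.034 ymin -0.2976 z 0.2502
0.27 301 x 0.4039 w 0.056 ymin -0.2851 z 0.27
0.29 300 x 0.4024 w 0.066 ymin -0.2839 z 0.29
```

```bash
python3 -m creep '0 0 1 0 29.35; 0 0 0 0 29.35; 0 0 1 0 29.35; 0 0 0 0 29.35; 0 0 1 0 29.35; 0 0 0 0 29.35; 0 0 1 0 29.35; 0 0 0 0 29'
python3 - <<'E'
from axis import *
shot('side','side8')
axis('side8',(.402,-.31),(.09,.31),.09)
E
```

```text
clock: 16.7
ee_pos: [0.4044, -0.2704, 0.2658]
ee_rot: [[-0.07, 0.998, 0.005], [0.998, 0.07, -0.003], [-0.004, 0.005, -1.0]]
wrist_force: [0.1, -0.0, -3.3]
opening: 0.0293
grasp_force: 15.7
0.11 22 x 0.4084 w 0.02 ymin -0.3356 z 0.1256
0.13 129 x 0.4078 w 0.029 ymin -0.3358 z 0.1301
0.15 165 x 0.4067 w 0.029 ymin -0.331 z 0.1501
0.17 170 x 0.407 w 0.029 ymin -0.3234 z 0.1701
0.19 173 x 0.4056 w 0.029 ymin -0.3163 z 0.1901
0.21 176 x 0.4064 w 0.028 ymin -0.3091 z 0.21
0.23 146 x 0.4042 w 0.023 ymin -0.2971 z 0.2301
0.25 142 x 0.4009 w 0.03 ymin -0.2898 z 0.2502
0.27 297 x 0.4039 w 0.057 ymin -0.284 z 0.2701
0.29 307 x 0.4041 w 0.066 ymin -0.2836 z 0.29
```

```bash
python3 -m creep '0 0 1.2 0 29.37; 0 0 0 0 29.37; 0 0 1.2 0 29.37; 0 0 0 0 29.37; 0 0 1.2 0 29.37; 0 0 0 0 29.37; 0 0 1.2 0 29.37; 0 0 0.6 0 29'
python3 - <<'E'
from axis import *
shot('side','side9')
axis('side9',(.402,-.31),(.09,.32),.09)
E
```

```text
clock: 17.75
ee_pos: [0.4036, -0.2699, 0.2804]
ee_rot: [[-0.07, 0.998, 0.003], [0.998, 0.07, -0.002], [-0.002, 0.003, -1.0]]
wrist_force: [-0.3, -1.0, -2.9]
opening: 0.0293
grasp_force: 15.9
0.13 88 x 0.405 w 0.028 ymin -0.311 z 0.1306
0.15 144 x 0.4043 w 0.03 ymin -0.3094 z 0.1502
0.17 150 x 0.4038 w 0.029 ymin -0.3045 z 0.1701
0.19 152 x 0.4044 w 0.029 ymin -0.3015 z 0.1902
0.21 160 x 0.4035 w 0.029 ymin -0.2967 z 0.2101
0.23 144 x 0.4031 w 0.027 ymin -0.2917 z 0.23
0.25 129 x 0.4029 w 0.023 ymin -0.2861 z 0.2502
0.27 156 x 0.4044 w 0.049 ymin -0.2826 z 0.2701
0.29 321 x 0.4033 w 0.056 ymin -0.2824 z 0.29
0.31 191 x 0.402 w 0.057 ymin -0.2824 z 0.31
```

```bash
python3 -m creep '0 0 1 0 28; 0.9 1.6 1 0 28; 2 3.5 1 0 28; 3.1 5.4 1 0 28; 4.2 7.3 1 0 28; 5.2 9.1 1 0 28; 5.78 10.18 1 0 28; 5.78 10.18 1 0 28';python3 -m creep '0 0 1.2 0 29.37; 0 0 0 0 29.37; 0 0 1.2 0 29.37; 0 0 0 0 29.37; 0 0 1.2 0 29.37; 0 0 0 0 29.37; 0 0 1.2 0 29.37; 0 0 0.6 0 28'
python3 - <<'E'
from axis import *
for n in('side','scene'):
    shot(n,n+'10'); axis(n+'10',(.548,-.03),(.115,.32),.06)
E
```

```text
clock: 18.8
ee_pos: [0.5476, -0.0127, 0.3022]
ee_rot: [[-0.074, 0.997, -0.003], [0.997, 0.074, 0.0], [0.0, -0.003, -1.0]]
wrist_force: [-0.3, -0.2, -2.4]
opening: 0.0285
grasp_force: 40.3
clock: 19.8
ee_pos: [0.5474, -0.0161, 0.3206]
ee_rot: [[-0.068, 0.998, 0.003], [0.998, 0.068, -0.001], [-0.001, 0.003, -1.0]]
wrist_force: [0.3, -1.1, -1.7]
opening: 0.0284
grasp_force: 39.8
0.155 16 x 0.5494 w 0.019 ymin -0.0546 z 0.1692
0.175 89 x 0.5493 w 0.029 ymin -0.0572 z 0.1751
0.195 108 x 0.5491 w 0.028 ymin -0.0543 z 0.1951
0.215 109 x 0.549 w 0.028 ymin -0.051 z 0.2151
0.235 102 x 0.5475 w 0.026 ymin -0.0458 z 0.2354
0.255 117 x 0.5462 w 0.027 ymin -0.0433 z 0.2553
0.275 87 x 0.5471 w 0.021 ymin -0.0359 z 0.2753
0.295 93 x 0.5459 w 0.023 ymin -0.0312 z 0.2952
0.315 17 x 0.5457 w 0.022 ymin -0.0264 z 0.3155
0.175 40 x 0.5399 w 0.017 ymin -0.0519 z 0.1757
0.195 42 x 0.5376 w 0.013 ymin -0.0482 z 0.1951
0.215 46 x 0.5407 w 0.019 ymin -0.0443 z 0.2151
0.235 51 x 0.5374 w 0.014 ymin -0.0402 z 0.2352
0.255 76 x 0.5418 w 0.021 ymin -0.0376 z 0.2551
0.275 43 x 0.5389 w 0.012 ymin -0.0299 z 0.2767
0.295 16 x 0.5385 w 0.008 ymin -0.0153 z 0.2958
```

```bash
python3 -m creep '0 0.5 -1 0 29; 0 1.1 -2.5 0 29; 0 1.1 -3.1 0 29; 0 0.9 -3.4 0 29.1; 0 0.55 -3.7 0 29.1; 0 0.25 -4 0 29.1; 0 0 -4.2 0 29.1; 0 0 -4.5 0 29.1'
python3 - <<'E'
from axis import *
for n in('side','scene'):
    p,_,_=shot(n,n+'11'); axis(n+'11',(.548,-.03),(.115,.27),.04)
p=load('side11')[0];q=load('scene11')[0]
cv2.imwrite('pics/v6.png',cv2.cvtColor(np.hstack([cv2.resize(p[100:240,270:410],(400,400)),cv2.resize(q[160:300,200:340],(400,400))]),cv2.COLOR_RGB2BGR))
E
```

```text
clock: 20.9
ee_pos: [0.5478, -0.0158, 0.2059]
ee_rot: [[-0.068, 0.998, 0.001], [0.998, 0.068, -0.0], [-0.0, 0.001, -1.0]]
wrist_force: [0.2, 1.4, -1.5]
opening: 0.0293
grasp_force: 22.3
0.115 84 x 0.547 w 0.027 ymin -0.0307 z 0.1159
0.135 93 x 0.5468 w 0.027 ymin -0.0298 z 0.1354
0.155 76 x 0.5467 w 0.027 ymin -0.0266 z 0.155
0.175 75 x 0.5464 w 0.022 ymin -0.0257 z 0.1751
0.195 87 x 0.5459 w 0.045 ymin -0.0276 z 0.1953
0.215 194 x 0.547 w 0.057 ymin -0.0283 z 0.215
0.235 182 x 0.5478 w 0.072 ymin -0.03 z 0.2351
0.255 125 x 0.5486 w 0.078 ymin -0.0322 z 0.2551
0.115 41 x 0.5399 w 0.018 ymin -0.0231 z 0.1159
0.135 62 x 0.5424 w 0.024 ymin -0.0223 z 0.1352
0.155 36 x 0.5418 w 0.016 ymin -0.0231 z 0.1552
0.175 28 x 0.5407 w 0.015 ymin -0.0128 z 0.1753
0.195 24 x 0.5336 w 0.025 ymin -0.0107 z 0.1955
0.215 53 x 0.542 w 0.048 ymin -0.0103 z 0.2151
0.235 93 x 0.5446 w 0.054 ymin -0.0104 z 0.2351
0.255 41 x 0.5377 w 0.051 ymin -0.0224 z 0.2551
```

View pics/v6.png

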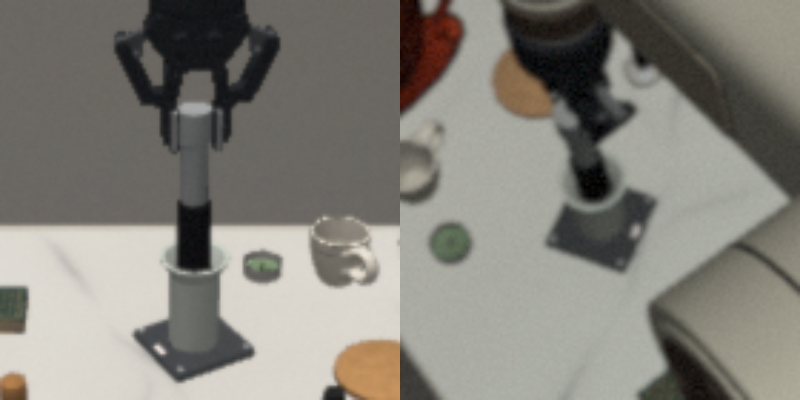

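The left crop shows the mixer upright in the cup, head between the pads at (195,125) and handle entering the mouth at (193,255). The right crop agrees. Next I'll lower it onto the seat.

```bash
python3 -m creep '0 0 -0.3 0 28.5; 0 0 -0.6 0 28.5; 0 0 -0.8 0 28.5; 0 0 -0.95 0 28.5; 0 0 -1.05 0 28.5; 0 0 -1.1 0 28.5; 0 0 -1.1 0 28.5; 0 0 -1.1 0 28.5'
python3 - <<'E'
from h import *
p,_,_=load('side4'); cv2.imwrite('pics/v7.png',cv2.cvtColor(cv2.resize(p[300:345,245:295],(600,540),interpolation=cv2.INTER_CUBIC),cv2.COLOR_RGB2BGR))
E
```

```text
clock: 22.0
ee_pos: [0.5497, -0.0143, 0.1846]
ee_rot: [[-0.07, 0.997, 0.01], [0.998, 0.07, 0.001], [-0.0, 0.01, -1.0]]
wrist_force: [-4.1, 1.6, 25.0]
opening: 0.0291
grasp_force: 33.7
```

View pics/v7.png

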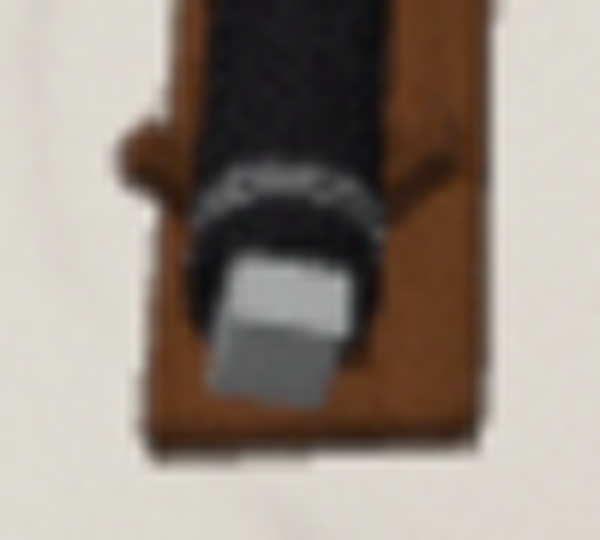

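The crop of the earlier picture shows the plug's end face around (270,365), rolled about 13° clockwise. The squares should therefore agree after turning about 14° counterclockwise.

```bash
python3 -m creep '0 0 0.1 0 28; 0 0 0.1 0.5 28; 0 0 0 1 28; 0 0 0 1.4 28; 0 0 0 1.8 28; 0 0 0 2.2 28; 0 0 0 2.4 28; 0 0 0 2.4 28'
```

```text
clock: 23.0
ee_pos: [0.5483, -0.0146, 0.1787]
ee_rot: [[-0.316, 0.949, 0.002], [0.949, 0.316, 0.0], [-0.0, 0.002, -1.0]]
wrist_force: [3.2, 1.0, 0.9]
opening: 0.0291
grasp_force: 40.9
```

```bash
python3 -m creep '0 0 -0.1 0 28; 0 0 -0.15 0 28; 0 0 -0.2 0 28; 0 0 -0.25 0 28; 0 0 -0.3 0 28; 0 0 -0.3 0 28; 0 0 -0.3 0 28; 0 0 -0.3 0 28'
```

```text
clock: 24.0
ee_pos: [0.5487, -0.0151, 0.1742]
ee_rot: [[-0.315, 0.949, 0.005], [0.949, 0.315, -0.0], [-0.002, 0.005, -1.0]]
wrist_force: [0.8, 1.0, 13.2]
opening: 0.0288
grasp_force: 42.6
```

```bash
python3 -m creep '0 0 0.05 0 26; 0 0 0.05 -1 26; 0 0 0.05 -2.2 26; 0 0 0.05 -3.4 26; 0 0 0.05 -4.6 26; 0 0 0.05 -5.8 26; 0 0 0.05 -6.8 26; 0 0 0.05 -6.8 26'; python3 -c "
from h import *
s=env.sense();print(s['wrist_torque'],s['joint_positions'][5])"; python3 -m creep '0 0 0 -0.4 26; 0 0 0 -0.8 26; 0 0 0 -1.2 26; 0 0 0 -1.6 26; 0 0 0 -1.6 26; 0 0 0 -1.6 26; 0 0 0 -1.6 26; 0 0 0 -1.6 26'; python3 -c "
from h import *
s=env.sense();print(s['wrist_torque'],s['joint_positions'][5])"
```

```text
clock: 25.0
ee_pos: [0.5489, -0.0154, 0.1744]
ee_rot: [[0.382, 0.924, 0.005], [0.924, -0.382, -0.001], [0.001, 0.005, -1.0]]
wrist_force: [3.0, 0.2, 8.9]
opening: 0.0286
grasp_force: 59.0
[ 0.21000855 -1.01579392 -0.03116268] 110.88245320546778
clock: 26.0
ee_pos: [0.5482, -0.0156, 0.1742]
ee_rot: [[0.529, 0.849, 0.003], [0.849, -0.529, -0.002], [0.0, 0.004, -1.0]]
wrist_force: [1.5, -1.3, 10.1]
opening: 0.0284
grasp_force: 59.7
[-0.03593785 -0.56820872  0.72539698] 120.33847396274959
```

```bash
python3 -m creep '0 0 0.1 -0.3 26; 0 0 0.1 -0.6 26; 0 0 0.1 -1 26; 0 0 0.1 -1 26; 0 0 0.1 -1 26; 0 0 0.1 -1 26; 0 0 0.1 -1 26; 0 0 0.1 -1 26'; python3 -c "
from h import *
s=env.sense();print(s['wrist_torque'],s['joint_positions'][5])"
```

```text
clock: 27.0
ee_pos: [0.5471, -0.0149, 0.1744]
ee_rot: [[0.616, 0.788, -0.001], [0.788, -0.616, -0.0], [-0.0, -0.0, -1.0]]
wrist_force: [1.6, -1.1, 2.1]
opening: 0.0288
grasp_force: 60.1
[-0.24873814 -0.58497067  0.99310943] 126.43480361502415
```

```bash
python3 -m creep '0 0 0.1 -1 28; 0 0 0.1 -1 29.5; 0 0 0.1 -1 40; 0 0 0.1 -1 60; 0 0 0.1 -1 60; 0 0 1.5 -1 60; 0 0 3.5 -1 60; 0 0 5.5 -1 60' ; python3 -m creep '0 0 0.5 0 60; -2 0 0.5 0 60; -4 0 0.5 0 60; -6 0 0.5 0 60; -6 0 0.5 0 60; -6 0 0.5 0 60; -6 0 0.5 0 60; -6 0 0.5 0 60' | head -2
python3 - <<'E'
from axis import *
for n in('side','scene'):
    p,d,c=shot(n,n+'12'); axis(n+'12',(.548,-.015),(.115,.25),.03)
    W=cloud(c,d); w=W[(d>0)&(np.hypot(W[...,0]-.548,W[...,1]+.015)<.03)]; print('top z',np.percentile(w[:,2],99.5))
    W=cloud(c,d); k=(p.max(-1)<70)&(np.hypot(W[...,0]-.548,W[...,1]+.015)<.02)&(W[...,2]>.1); print('black top z',np.percentile(W[k][:,2],98))
p=load('side12')[0];q=load('scene12')[0]
cv2.imwrite('pics/v8.png',cv2.cvtColor(np.hstack([cv2.resize(p[100:360,180:420],(400,433)),cv2.resize(q[80:320,200:420],(400,433))]),cv2.COLOR_RGB2BGR))
E
```

```text
clock: 28.0
ee_pos: [0.547, -0.0148, 0.3138]
ee_rot: [[0.695, 0.719, 0.0], [0.719, -0.695, 0.0], [0.0, 0.0, -1.0]]
wrist_force: [1.7, 0.3, 1.0]
opening: 0.0605
grasp_force: 0.0
clock: 29.0
ee_pos: [0.3982, -0.0149, 0.3242]
0.115 84 x 0.5472 w 0.028 ymin -0.0308 z 0.1152
0.135 61 x 0.548 w 0.02 ymin -0.0287 z 0.1355
0.155 63 x 0.5477 w 0.02 ymin -0.0291 z 0.1556
0.175 84 x 0.5475 w 0.029 ymin -0.0312 z 0.1752
0.195 116 x 0.5473 w 0.029 ymin -0.0309 z 0.1952
top z 0.20991386811520352
black top z 0.19640351816119345
0.115 58 x 0.5448 w 0.023 ymin -0.0258 z 0.1154
0.135 36 x 0.5435 w 0.016 ymin -0.023 z 0.1351
0.155 29 x 0.5417 w 0.012 ymin -0.0207 z 0.1556
0.175 36 x 0.5415 w 0.017 ymin -0.0223 z 0.1795
0.195 138 x 0.5479 w 0.03 ymin -0.0262 z 0.195
top z 0.21077838391372006
black top z 0.199008378520817
```

View pics/v8.png

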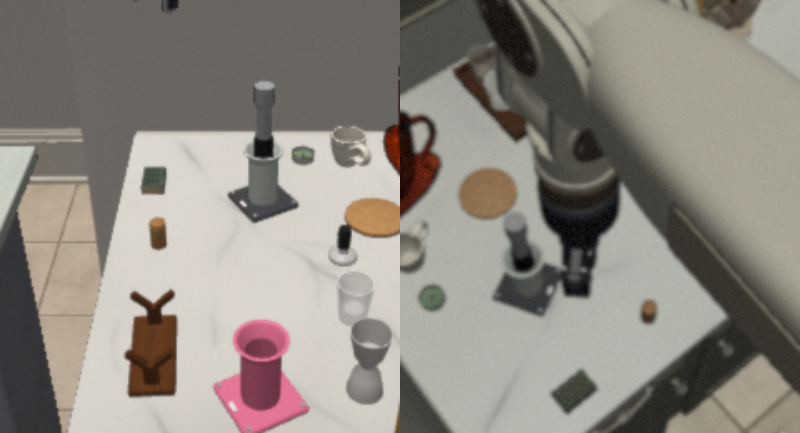

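The last picture shows the mixer upright in the grey cup, head up, at (263,90). Its top measures 209 mm against 208 mm expected when fully seated. The things around it are in their places and the hand is clear.

```bash
python3 -c "
from station import env
print(env.close_job())"
```

```text
the job is handed in; nothing more can be done
None
```

The mixer now stands head up in its own cup with the plug fully home, turned clockwise until the torque rose sharply at the stop, then released; I handed the job in at about 29 s of the 64 s, with the things around it looking undisturbed.

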